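Hang the sampling pail on the bench pump and draw a dose

ROBOT

A 6-joint arm with a two-finger parallel gripper is mounted at the origin on a cart in front of the work surface, level with it; the furniture and walls round the work are solid. World frame = base frame: x ahead of the robot, y to its left, z up, the work surface at z = 0. Lengths are in mm, angles in degrees, forces in N, time in s.
With the tool pointing down it reaches from about 300 to 850 mm from the base axis. Payload 4.2 kg.
Tool frame: the origin (TCP) lies midway between the tips of the shut fingers; the grasp point (between the pads) lies 19 mm behind it (env.grasp_offset is the distance from the TCP to the grasp point, in mm); z points along the fingers, y is the line along which they close (so a half turn about z gives the same grasp; the last joint's range is limited). The gripper opens to 91 mm and grips with 3 to 60 N. Pads are 32 mm wide; open, the fingers measure 118 mm over their backs; the gripper's body (76 mm by 178 mm) begins 60 mm behind the grasp point.
Start: joints at [65.088, 18.312, 89.639, -0, 72.044, -1.146], TCP at [231.733, 526.254, 213.976] pointing down, gripper open.
Joint ranges: [-177.97, 177.97], [-48.28, 115.42], [12.27, 149.76], [-77.06, 257.06], [2.81, 150.46], [-146.56, 146.56]. Speed limits (degrees/s): [147.25, 147.25, 180, 180, 180, 180].

INTERFACE

Orientations are given as [roll, pitch, yaw] about the fixed x, y, z axes, in that order (R = Rz(yaw) Ry(pitch) Rx(roll)).
In Python, from workcell import env, optics gives the robot as it stands. The module is installed in compiled form; this text tells all that it offers.
- The arm moves only by the tool send_rows, never from a script. Its argument "targets" is a list that holds one entry, the list of rows, each a list of 7 numbers: the turn, a rotation vector about the world's x, y, z scaled (see below), then the shift along the world's x, y, z scaled (see below), then the closure, from -1 (fully open) to 1 (shut). In form: [[[rx, ry, rz, x, y, z, gripper], ...]]. A call has 1 to 12 rows; each row shifts and turns the commanded pose from where the row before left it; what a row does not reach is not made up. The controller multiplies each number of a shift by 0.2 m and each number of a turn by pi/2 rad. A row lasts 1/10 s, in which the tool goes at most 50 mm and 8.59 degrees, less where a joint would pass 70% of its speed; a pose out of reach is approached as far as the arm can. A call with a number of a shift or a turn outside -1 to 1 is refused whole. A call with a gripper value outside its range is refused whole. The fingers move at their own pace and stop on an object; "grip_force" is the grip in N (left out, the last holds). Time passes only in rows, so rows that do not move let the fingers close. It gives the time, the measured TCP pose, the force, the opening and the grip force at its end, in the units of the state.
- env.state(): the state, without advancing time (a new reading comes with each control period).
- optics.grab_frame(name): name is "scene" or "top" or "wrist"; returns (picture, depth): 384x512x3 uint8, red, green, blue; 384x512 float32, mm along the optical axis (not along the pixel's ray), 0 where there is no reading.
- optics.camera_info(name): a dict with "camera_matrix" (3x3 intrinsics, pixels), "R" (3x3) and "t" (3): a world point X has camera coordinates R X + t; the wrist camera has in their place "mount" (4x4, takes a point from camera to tool coordinates, whose origin is the TCP and whose axes are the flange's). Camera axes: x right, y down, z forward; pixel columns grow to the right and rows downward; lengths in mm; the calibration is good to about 2 mm. A picture is of the moment at which its call begins: read the wrist's pose just before it. camera_info takes no time and is no camera call.
- env.job_done(): hands the job in; it is judged then, once.
Trained networks look in the newest picture that a camera, given by its name, has taken for a name from the list of things; names that differ only in an ending like _2 or _b are one class to them, and where a whole thing is asked for, a point or a joint stands for the part that bears it (a point fixed in the world has none). Each returns a list of dicts, best first, with "conf" (0 to 1); they miss things now and then, are a little off and sometimes report something else, mostly with a low value. They report only what shows in the picture. A call takes as long as a camera call. They do not tell look-alikes from the thing itself.
- optics.silhouettes(camera, name): "mask" (384x512 bool, what is visible of it) and "at" ([column, row] in pixels, amid what is visible of it).
- optics.place_of(camera, name): "at" ([column, row] in pixels: a listed point, or the origin of a listed thing).
The state is a dict: "time_s": time; "qpos": joint angles; "qvel": joint speeds; "effort": joint torques, N m; "ee_pos": TCP position; "ee_rot": TCP orientation; "force": force on the tool from outside, world axes, zero at the start; "torque": the same for the moment, N m; "gripper_width": finger opening in mm; "gripper_force": force on a finger pad.
Only numpy, scipy, OpenCV 4.12 (cv2) and the standard library are available. Lean on these libraries where they do the work, as an engineer would, in place of code of your own. Each camera call takes 0.05 s, during which the arm holds its last target. There are 200 camera calls.

TASK

Take a dose with the bench hand pump: first hang the small steel pail by its wire bail on the hook at the end of the pump's spout and let go of it, so that it hangs freely under the outlet. Then take the pump's black cross handle and draw the plunger straight up, without forcing it sideways in its bore, until the dark ring on its rod has just come fully into view above the gland nut, and finish while still holding it there, because it sinks back if let go. Leave the other things on the bench where they are.

Things in the scene. Friction and masses are not known exactly. Their poses are not given: they have to be found in the camera images.
- pump: Lift pump fixed upright on the worktop: grey foot (92 mm across), clear barrel (41), aluminium head (50, top 150 mm up), steel gland nut (38, top 168 mm up). Origin: centre of the foot's underside; z up the bore. The spout (13 mm pipe, 130 mm up) sticks out along -x, turns down 71 mm from the bore axis and ends 111 mm up; the pail hook, an 8 mm bar, goes on outward from its elbow.
- hook_seat (a point): Top of the hook bar at its lowest point, where a bail comes to rest: 96 mm from the bore axis along the pump's -x, 136 mm above the worktop. Nearer the pump the bar is higher (143 mm up, 78 mm from the axis).
- hook_tip (a point): Topmost point of the hook's upturned end: 110 mm from the bore axis along the pump's -x, 158 mm above the worktop, so 22 mm above the seat.
- gland_top (a point): Centre of the gland nut's top face on the bore axis, 168 mm above the worktop. The plunger rod comes out here through a 14 mm hole 18 mm long.
- pail: Loose steel pail, 0.14 kg, in the tray (underside 2 mm up): cup 52 mm tall, 74 mm across the rim, rigid upright bail of 5 mm wire in its y-z plane. The bail narrows to a loop: two upright wires at y = +-16.5 mm from z = 72 to 108 mm (38 mm outside, 28 inside), rounded top, highest at z = 120.5. Grip across the wires, along y; the hook goes through along x, either way. Origin: centre of underside.
- bail_eye (a point): Underside of the middle of the bail's top, on the pail's axis 115.5 mm above its underside: the point that rests on the hook.
- bail_grip (a point): Point on the pail's axis between the two upright bail wires, 98 mm above its underside: middle of the place to grip.
- plunger: Loose plunger in the pump, about 0.35 kg, little friction: piston 30 mm across and 30 long in a 32 mm bore, rod 12 mm in the 14 mm gland hole (1 mm play all round), black cross handle on top. At the start fully down, resting on the bore's floor. It can rise about 107 mm. Origin: centre of the piston's underside; z up the rod; y along the cross handle.
- handle (a point): Middle of the black cross handle, a round bar 14 mm thick and 64 mm long along the plunger's y; 192 mm above the plunger's origin, 37 mm above the gland nut when the plunger is down.
- dose_ring (a point): Middle of the dark ring, 4 mm wide, round the plunger rod, 99 mm above the plunger's origin and 93 mm below the handle; at the start hidden in the pump 56 mm below gland_top. It is just fully in view when it is 2 to 10 mm above gland_top.
- tray: Loose white moulded tray, 176 x 236 mm (long side along its y), 19 mm rim, floor 2 mm thick; bystander with the pail and a petri dish in it. Origin: centre of the underside.
- petri: Loose clear petri dish, 89 mm across, 13 mm tall, lying in the tray; bystander. Origin: centre of the underside.
- beaker: Loose clear plastic beaker, 80 x 92 mm across, 98 mm tall, standing behind and to the left of the pump; bystander. Origin: centre of the underside.
- stopper: Loose rubber stopper, 26 mm across, 25 mm tall; bystander. Origin: centre of the underside.
Mind the look-alikes: they are no part of the job. Leave any green or yellow look-alike of the pail alone.

How it is judged:
By the outcome, as a careful person would: the job done as asked, in the order asked, and still so for the second after the job is handed in, while the arm keeps its last pose, push and grip.
It also fails if it takes over 58 s, if anything falls off the work surface, if the arm or the gripper's body presses on something with over 40 N, if the wrist force passes 120 N, or if a joint passes its speed limit or range.

## Working session

There is one attempt and no reset: what is moved stays moved. The work goes in short steps, Python scripts to look and compute and a tool call to move; the robot and the scene stay as the last step left them, time stands still between calls to the robot, and variables do not carry over. Pictures are saved under pics/ and viewed, at most 10 in all, crops included, and the job is handed in when it is done.

Besides the shell and the picture viewer there is one more tool, called after "Request:" as name([rows], argument=value, ...), one row to a line, values as JSON. send_rows: Moves the arm, as the interface text tells. Its arguments: {"type":"object","properties":{"targets":{"type":"array"},"grip_force":{"type":"number"}},"required":["targets"]}

```bash
mkdir -p pics; cat > h.py <<'E'
import numpy as np, cv2
from workcell import env, optics
from scipy.spatial.transform import Rotation as Ro
def snap(cam, fn=None):
    s=env.state(); p,d=optics.grab_frame(cam)
    if fn: cv2.imwrite('pics/'+fn,p[:,:,::-1])
    return p,d,s
def cam(name,s=None):
    ci=optics.camera_info(name); K=np.array(ci['camera_matrix'])
    if 'mount' in ci:
        M=np.array(ci['mount']); s=s or env.state()
        T=np.eye(4); T[:3,:3]=Ro.from_euler('xyz',s['ee_rot'],degrees=True).as_matrix(); T[:3,3]=s['ee_pos']
        W=np.linalg.inv(T@M); return K,W[:3,:3],W[:3,3]
    return K,np.array(ci['R']),np.array(ci['t'])
def ray(c,uv):
    K,R,t=c; d=R.T@(np.linalg.inv(K)@np.array([uv[0],uv[1],1.])); return -R.T@t,d/np.linalg.norm(d)
def proj(c,X):
    K,R,t=c; q=K@(R@np.array(X,float)+t); return q[:2]/q[2]
def tri(rs):
    A=sum(np.eye(3)-np.outer(d,d) for o,d in rs); b=sum((np.eye(3)-np.outer(d,d))@o for o,d in rs)
    X=np.linalg.solve(A,b); return X,[np.linalg.norm(np.cross(X-o,d)) for o,d in rs]
def atz(c,uv,z):
    o,d=ray(c,uv); return o+d*(z-o[2])/d[2]
def deproj(c,d,uv):
    K,R,t=c; z=d[int(round(uv[1])),int(round(uv[0]))]
    return R.T@(np.linalg.inv(K)@np.array([uv[0],uv[1],1.])*z-t)
E
python3 - <<'E'
from h import *
np.set_printoptions(precision=1,suppress=True)
s=env.state(); print(s, env.grasp_offset)
pics=[]
C={}
for n in ('scene','top','wrist'):
    p,d,s=snap(n); pics.append(p); C[n]=cam(n,s); np.save(f'd_{n}.npy',d)
    print(n, 'centre',-C[n][1].T@C[n][2])
cv2.imwrite('pics/a.png',np.hstack([cv2.resize(p,(800,600)) for p in pics[:1]])[:,:,::-1])
cv2.imwrite('pics/b.png',cv2.resize(pics[1],(800,600))[:,:,::-1])
P={}
for n in ('scene','top'):
    for o in ('pump','hook_seat','hook_tip','gland_top','pail','bail_eye','bail_grip','plunger','handle','tray','petri','beaker','stopper'):
        r=optics.place_of(n,o); P[n,o]=r
        print(n,o,[(np.round(x['at'],1).tolist(),round(x['conf'],2)) for x in r])
for o in ('pump','hook_seat','hook_tip','gland_top','pail','bail_eye','bail_grip','handle','beaker','stopper'):
    for a in P['scene',o][:2]:
        for b in P['top',o][:2]:
            X,e=tri([ray(C['scene'],a['at']),ray(C['top'],b['at'])]); print(o,X,np.array(e))
E
```

```text
{'time_s': 0.0, 'qpos': array([65.1, 18.4, 89.7, -0. , 72. , -1.1]), 'qvel': array([ 0. ,  0.1,  0. ,  0. , -0. , -0.1]), 'effort': array([  0. , -41.2, -23.2,   0.1,   0. ,  -0. ]), 'ee_pos': array([231.5, 525.8, 213.1]), 'ee_rot': array([-179.9,   -0. ,  156.2]), 'force': array([ 0.7, -0.9,  1. ]), 'torque': array([ 0.,  0., -0.]), 'gripper_force': 0.0, 'gripper_width': 90.97797503650197} 18.8
scene centre [-174.1 -510.   796.9]
top centre [ 350.2  -14.3 1177.7]
wrist centre [155.1 560.3 384.2]
scene pump [([256.4, 191.5], 0.82)]
scene hook_seat [([241.6, 174.7], 0.69)]
scene hook_tip [([239.5, 165.7], 0.66)]
scene gland_top [([362.5, 254.9], 0.35)]
scene pail [([329.9, 269.5], 0.96), ([262.3, 239.3], 0.61), ([214.3, 259.2], 0.56)]
scene bail_eye [([333.4, 236.2], 0.96), ([262.7, 206.5], 0.76), ([214.2, 229.2], 0.69)]
scene bail_grip [([327.6, 240.2], 0.97), ([260.4, 212.1], 0.81), ([214.5, 233.0], 0.66)]
scene plunger [([347.7, 260.6], 0.56), ([332.2, 236.7], 0.27)]
scene handle [([258.1, 135.5], 0.65)]
scene tray [([346.8, 263.6], 0.81), ([362.8, 255.2], 0.66)]
scene petri [([363
[... 792 characters left out ...]
_seat [571.3 108.8 120.6] [0.8 0.8]
hook_seat [664.7 148.5  57.7] [28.5 28.5]
hook_tip [552.6  99.9 165.5] [1.5 1.5]
gland_top [ 825.7   -8.5 -283.1] [187.6 187.6]
pail [ 405.1 -104.8   52.2] [150. 150.]
pail [388.9 -17.   78.7] [62.9 62.9]
bail_eye [ 489.1 -229.6  122.4] [0.9 0.9]
bail_eye [ 405.1 -108.6  161.4] [145.2 145.2]
bail_eye [ 421.1 -154.6  253.5] [67.4 67.4]
bail_eye [387.9 -24.  189.5] [60.7 60.7]
bail_grip [ 499.3 -220.    98.1] [7.3 7.3]
bail_grip [ 394.3 -103.4  153.2] [142.4 142.4]
bail_grip [ 429.1 -148.8  232.8] [73.3 73.3]
bail_grip [377.6 -22.9 179.4] [62. 62.]
handle [663.2 113.1 205. ] [0.4 0.4]
beaker [687.  265.8   6.9] [4.4 4.4]
stopper [404.2 -54.2  11.7] [2.8 2.8]
```

View pics/a.png

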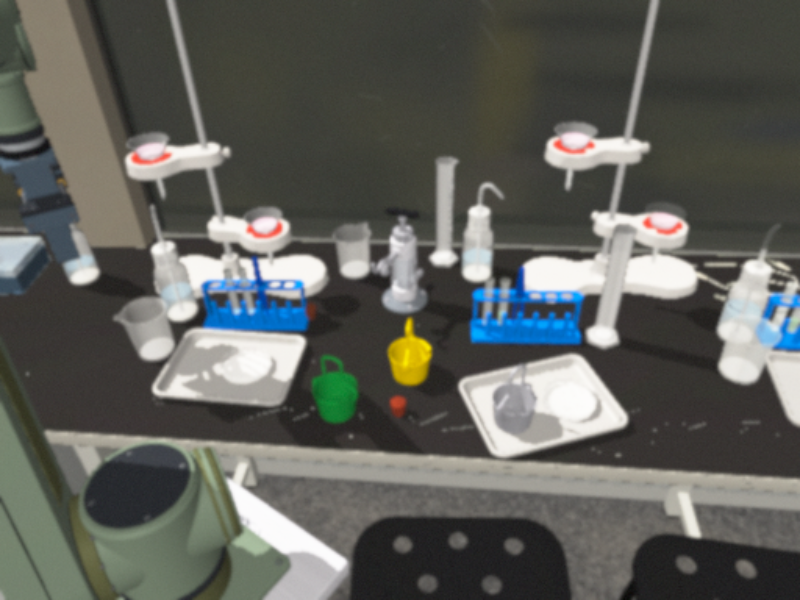

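View pics/b.png

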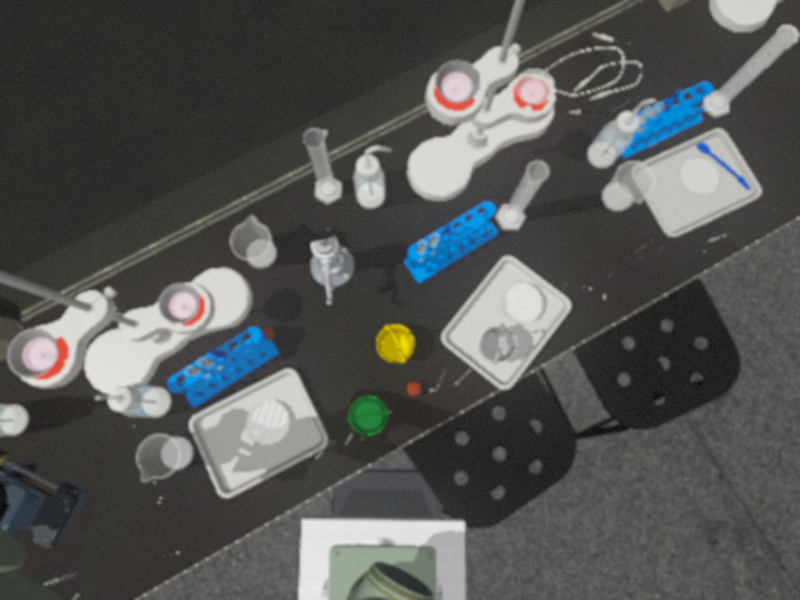

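Candidates for the pail in the scene picture (512x384 pixels) are grey steel in the right tray at about (330,262), green at (214,252) and yellow at (262,230). I choose the steel one in the tray, near (489,-230). I'll move the wrist camera over it.

Request:
send_rows([
  [[0, 0, 0, 0.03, -0.1, 0.15, -1], [0, 0, -0.092, 0.067, -0.235, 0.04, -1], [0, 0, -0.092, 0.067, -0.235, 0, -1], [0, 0, -0.092, 0.067, -0.235, 0, -1], [0, 0, -0.092, 0.067, -0.235, 0, -1], [0, 0, -0.092, 0.067, -0.235, 0, -1], [0, 0, -0.092, 0.067, -0.235, 0, -1], [0, 0, -0.092, 0.067, -0.235, 0, -1], [0, 0, -0.092, 0.067, -0.235, 0, -1], [0, 0, -0.092, 0.067, -0.235, 0, -1], [0, 0, -0.092, 0.067, -0.235, 0, -1], [0, 0, -0.092, 0.067, -0.235, 0, -1]],
])

```text
time_s: 2.65
ee_pos: [385.3, -12.7, 252.4]
ee_rot: [179.9, -0.0, 64.8]
force: [0.7, 0.2, -0.0]
gripper_width: 91.2
gripper_force: 0.0
```

Request:
send_rows([
  [[0, 0, 0, 0.067, -0.235, 0, -1], [0, 0, 0, 0.067, -0.235, 0, -1], [0, 0, 0, 0.067, -0.235, 0, -1], [0, 0, 0, 0.067, -0.235, 0, -1], [0, 0, 0, 0.067, -0.235, 0, -1], [0, 0, 0, 0.067, -0.235, 0, -1], [0, 0, 0, 0, 0, 0, -1], [0, 0, 0, 0, 0, 0, -1]],
])

```text
time_s: 3.45
ee_pos: [465.3, -293.3, 251.3]
ee_rot: [-179.9, -0.0, 65.0]
force: [-0.1, 0.7, 0.4]
gripper_width: 91.3
gripper_force: 0.0
```

```bash
python3 - <<'E'
from h import *
np.set_printoptions(precision=1,suppress=True)
p,d,s=snap('wrist','c.png'); C=cam('wrist',s); print(s['ee_pos'],s['ee_rot'],s['time_s'],C[0][0],'fwd',C[1][2])
print('proj eye',proj(C,[489,-230,122]))
for o in ('pail','bail_eye','bail_grip'):
    print(o,[(np.round(x['at'],1).tolist(),round(x['conf'],2)) for x in optics.place_of('wrist',o)])
m=optics.silhouettes('wrist','pail')
for x in m: print(x['conf'],x['at'],x['mask'].sum())
# points from depth above tray, near pail
K,R,t=C; v,u=np.mgrid[0:384,0:512]; q=np.stack([(u-K[0,2])/K[0,0]*d,(v-K[1,2])/K[1,1]*d,d],-1)
W=(q-t)@R
sel=(d>0)&(W[...,2]>75)&(W[...,2]<140)&(np.hypot(W[...,0]-489,W[...,1]+230)<80)
pts=W[sel]; print(len(pts),pts.mean(0) if len(pts) else '')
if len(pts)>5:
    c=pts[:,:2].mean(0); U,S,V=np.linalg.svd(pts[:,:2]-c); print('bail dir',V[0],np.degrees(np.arctan2(V[0,1],V[0,0])),S, pts.min(0),pts.max(0))
E
```

```text
[ 465.3 -293.3  251.3] [-179.9   -0.    65. ] 3.45 [331.9   0.  255.1] fwd [-0.1 -0.3 -1. ]
proj eye [249.7 105.3]
pail [([250.8, 91.1], 0.74)]
bail_eye [([246.4, 93.4], 0.77)]
bail_grip [([251.9, 94.1], 0.74)]
240 [ 493.  -222.2  119.7]
bail dir [-1.   0.2] 167.61014291088458 [162.3  22.1] [ 474.3 -228.    95.9] [ 511.2 -216.3  123.8]
```

View pics/c.png

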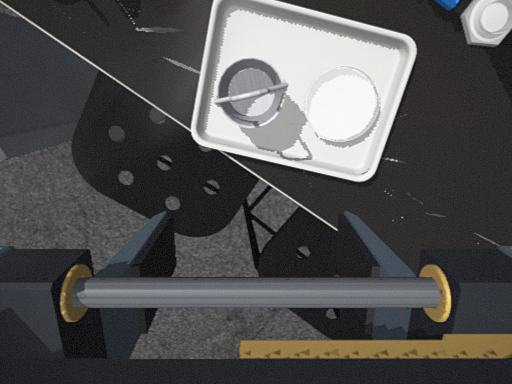

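The close crop shows the grey steel pail in the white tray at about (250,93). Its bail wire runs from (217,102) to (287,85), and the petri dish is at (344,104). There is no green or yellow here, so the choice is right. I'll move above it and look again.

Request:
send_rows([
  [[0, 0, 0.07, 0.07, 0.17, -0.15, -1], [0, 0, 0.07, 0.065, 0.175, -0.15, -1], [0, 0, 0, 0, 0, -0.15, -1], [0, 0, 0, 0, 0, 0, -1], [0, 0, 0, 0, 0, 0, -1]],
])

```text
time_s: 4.2
ee_pos: [492.7, -223.4, 162.8]
ee_rot: [180.0, 0.0, 77.8]
force: [0.1, -0.2, 0.0]
gripper_width: 90.7
gripper_force: 0.0
```

```bash
python3 - <<'E'
from h import *
np.set_printoptions(precision=1,suppress=True)
p,d,s=snap('wrist','d.png'); C=cam('wrist',s); print(s['ee_pos'],s['ee_rot'],s['time_s'])
print('proj eye',proj(C,[492,-223,120]), 'tcp',proj(C,s['ee_pos']))
for o in ('pail','bail_eye','bail_grip'):
    print(o,[(np.round(x['at'],1).tolist(),round(x['conf'],2)) for x in optics.place_of('wrist',o)])
K,R,t=C; v,u=np.mgrid[0:384,0:512]; q=np.stack([(u-K[0,2])/K[0,0]*d,(v-K[1,2])/K[1,1]*d,d],-1)
W=(q-t)@R
sel=(d>0)&(W[...,2]>75)&(W[...,2]<140)&(np.hypot(W[...,0]-492,W[...,1]+223)<40)
pts=W[sel]; print(len(pts),pts.mean(0) if len(pts) else '')
if len(pts)>5:
    c=pts[:,:2].mean(0); U,S,V=np.linalg.svd(pts[:,:2]-c,full_matrices=False); a=(pts[:,:2]-c)@V[0];print('bail dir',np.degrees(np.arctan2(V[0,1],V[0,0])),S, pts.min(0),pts.max(0),'mid',c+V[0]*(a.min()+a.max())/2,a.max()-a.min())
    T=s['ee_pos'][:2]; print('mid rel along/perp', (c+V[0]*(a.min()+a.max())/2-T)@V.T)
E
```

```text
[ 492.7 -223.4  162.8] [180.    0.   77.8] 4.2
proj eye [254.2 212.5] tcp [255.5 240.5]
pail [([251.3, 172.7], 0.97)]
bail_eye [([253.6, 209.3], 0.92), ([310.6, 183.5], 0.56)]
bail_grip [([256.1, 201.0], 0.93), ([253.0, 210.3], 0.3)]
580 [ 492.8 -220.9  110.1]
bail dir -12.399685611473046 [310.9  29.3] [ 472.9 -227.3   75.1] [ 512.8 -215.7  123.9] mid [ 493.1 -220.9] 40.84089613730177
mid rel along/perp [-0.2 -2.5]
```

View pics/d.png

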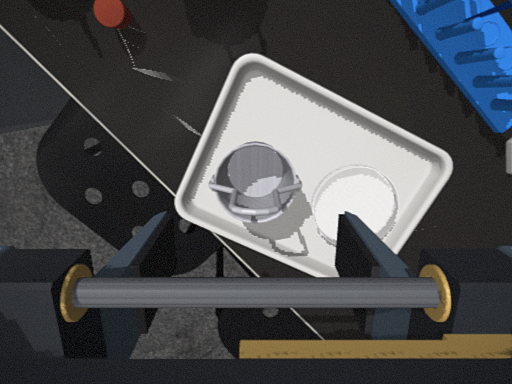

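The bail loop shows at (257,205), midway between the open fingers and square to them. I'll descend and grip.

Request:
send_rows([
  [[0, 0, 0, 0, 0, -0.15, -1], [0, 0, 0, 0, 0, -0.15, -1], [0, 0, 0, 0, 0.003, -0.11, -1], [0, 0, 0, 0, 0, 0, -1], [0, 0, 0, 0, 0, 0, 1], [0, 0, 0, 0, 0, 0, 1], [0, 0, 0, 0, 0, 0, 1], [0, 0, 0, 0, 0, 0, 1], [0, 0, 0, 0, 0, 0, 1], [0, 0, 0, 0, 0, 0, 1]],
], grip_force=25)

```text
time_s: 5.4
ee_pos: [492.6, -223.2, 80.3]
ee_rot: [180.0, 0.0, 77.8]
force: [-0.4, 0.4, 1.2]
gripper_width: 46.4
gripper_force: 0.0
```

Request:
send_rows([
  [[0, 0, 0, 0, 0, 0, 1], [0, 0, 0, 0, 0, 0, 1], [0, 0, 0, 0, 0, 0, 1], [0, 0, 0, 0, 0, 0, 1]],
])

```text
time_s: 5.8
ee_pos: [492.5, -223.1, 80.0]
ee_rot: [-180.0, -0.0, 77.8]
force: [-0.3, 0.3, 1.8]
gripper_width: 37.5
gripper_force: 25.0
```

Request:
send_rows([
  [[0, 0, 0, 0, 0, 0.05, 1], [0, 0, 0, 0, 0, 0.1, 1], [0, 0, 0, 0, 0, 0.15, 1], [0, 0, 0, 0, 0, 0.2, 1], [0, 0, 0, 0, 0, 0.2, 1], [0, 0, 0, 0, 0, 0.2, 1], [0, 0, 0, 0, 0, 0.1, 1], [0, 0, -0.04, 0, 0.05, 0, 1]],
])

```text
time_s: 6.6
ee_pos: [494.1, -214.5, 284.4]
ee_rot: [179.5, 0.1, 74.0]
force: [-0.0, -0.1, -1.8]
gripper_width: 36.7
gripper_force: 25.0
```

Request:
send_rows([
  [[0, 0, -0.07, -0.01, 0.1, 0, 1], [0, 0, -0.07, -0.01, 0.15, 0, 1], [0, 0, -0.07, -0.02, 0.17, 0, 1], [0, 0, -0.07, -0.02, 0.18, 0, 1], [0, 0, -0.07, -0.02, 0.18, 0, 1], [0, 0, -0.07, -0.02, 0.18, 0, 1], [0, 0, -0.07, -0.02, 0.18, 0, 1], [0, 0, -0.07, -0.02, 0.15, 0, 1], [0, 0, -0.07, -0.02, 0.12, 0, 1], [0, 0, -0.07, -0.01, 0.1, 0, 1], [0, 0, -0.03, 0, 0.05, 0, 1], [0, 0, 0, 0, 0, 0, 1]],
])

```text
time_s: 7.8
ee_pos: [458.3, 100.0, 280.3]
ee_rot: [-180.0, -0.0, 8.6]
force: [0.1, -0.3, -2.1]
gripper_width: 37.1
gripper_force: 25.0
```

```bash
python3 - <<'E'
from h import *
np.set_printoptions(precision=1,suppress=True)
p,d,s=snap('wrist','e.png'); C=cam('wrist',s); print(s['ee_pos'],s['ee_rot'],s['time_s'],s['gripper_width'],s['force'])
for n,X in dict(tip=[553,100,158],seat=[571,109,136],gland=[660,117,168],handle=[663,113,205]).items(): print(n,proj(C,X))
for o in ('pump','hook_seat','hook_tip','gland_top','handle','bail_eye'):
    r=optics.place_of('wrist',o)
    print(o,[(np.round(x['at'],1).tolist(),round(x['conf'],2),deproj(C,d,x['at'])) for x in r])
E
```

```text
[458.3 100.  280.3] [-180.    -0.     8.6] 7.8 37.12216324464911 [ 0.1 -0.3 -2.1]
tip [272.6  72.9]
seat [264.6  50.9]
gland [274.4 -88.6]
handle [ 285.2 -124.1]
pump []
hook_seat [([269.7, 56.7], 0.82, array([566.8, 103.8, 137.4]))]
hook_tip [([267.8, 74.3], 0.84, array([551.3, 103.8, 159.3]))]
gland_top []
handle []
bail_eye [([373.0, 153.9], 0.7, array([493.1, -15. , 119.9])), ([257.2, 274.6], 0.66, array([461. , 100. , 320.8]))]
```

View pics/e.png

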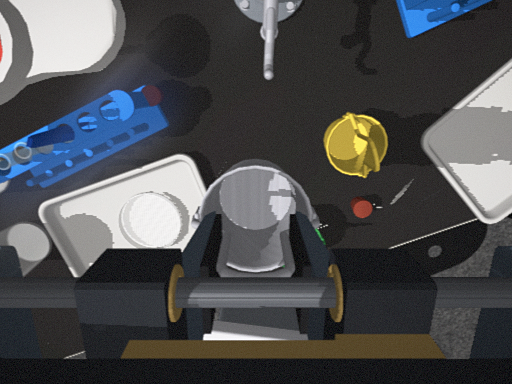

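The hook tip is at (268,76), with the spout running up the image from it. The steel pail is held at (255,200) and the yellow one is at (356,144). I'll look once more over the pump for the bore axis and the handle.

Request:
send_rows([
  [[0, 0, 0, 0.1, 0.01, 0.1, 1], [0, 0, 0, 0.15, 0.02, 0.1, 1], [0, 0, 0, 0.15, 0.02, 0, 1], [0, 0, 0, 0.1, 0.01, 0, 1], [0, 0, 0, 0, 0, 0, 1], [0, 0, 0, 0, 0, 0, 1]],
])

```text
time_s: 8.75
ee_pos: [558.1, 110.4, 319.4]
ee_rot: [180.0, 0.1, 8.4]
force: [-0.0, -0.2, -0.9]
gripper_width: 37.0
gripper_force: 25.0
```

```bash
python3 - <<'E'
from h import *
np.set_printoptions(precision=1,suppress=True)
p,d,s=snap('wrist','f.png'); C=cam('wrist',s); print(s['ee_pos'],s['ee_rot'],s['time_s'],s['gripper_width'])
for o in ('pump','hook_seat','gland_top','handle'):
    r=optics.place_of('wrist',o)
    print(o,[(np.round(x['at'],1).tolist(),round(x['conf'],2),deproj(C,d,x['at'])) for x in r])
K,R,t=C; v,u=np.mgrid[0:384,0:512]; q=np.stack([(u-K[0,2])/K[0,0]*d,(v-K[1,2])/K[1,1]*d,d],-1)
W=(q-t)@R
near=(d>0)&(np.hypot(W[...,0]-660,W[...,1]-115)<50)
h=W[near&(W[...,2]>197)&(W[...,2]<225)]; c=h[:,:2].mean(0); V=np.linalg.svd(h[:,:2]-c,full_matrices=False)[2]; a=(h[:,:2]-c)@V[0]
print('handle',len(h),h.mean(0),h[:,2].max(),'dir',np.degrees(np.arctan2(V[0,1],V[0,0])),'mid',c+V[0]*(a.min()+a.max())/2,a.max()-a.min())
g=W[near&(W[...,2]>160)&(W[...,2]<173)]; 
if len(g): print('gland',len(g),g.mean(0),g.min(0),g.max(0))
sp=W[(d>0)&(W[...,2]>115)&(W[...,2]<165)&(W[...,0]<625)&(W[...,0]>545)&(abs(W[...,1]-108)<25)]
if len(sp): l=np.polyfit(sp[:,0],sp[:,1],1); print('spout',len(sp),np.degrees(np.arctan(l[0])),np.polyval(l,[552,571,600,660]),sp.min(0))
E
```

```text
[558.1 110.4 319.4] [180.    0.1   8.4] 8.75 36.97224330348747
pump [([263.1, 72.2], 0.77, array([652. , 118. , 195.6]))]
hook_seat []
gland_top [([266.5, 64.8], 0.79, array([657.3, 116.5, 210.9]))]
handle [([270.1, 58.4], 0.88, array([662.2, 114.5, 212.4]))]
handle 1500 [660.4 115.5 210.4] 214.07448130137092 dir -74.31248580365917 mid [660.3 115.7] 63.494100600076706
gland 672 [658.7 115.2 168. ] [641.3  95.9 160.7] [680.4 132.7 170.5]
spout 602 6.585814161121538 [103.3 105.5 108.8 115.8] [565.8  99.6 115.3]
```

View pics/f.png

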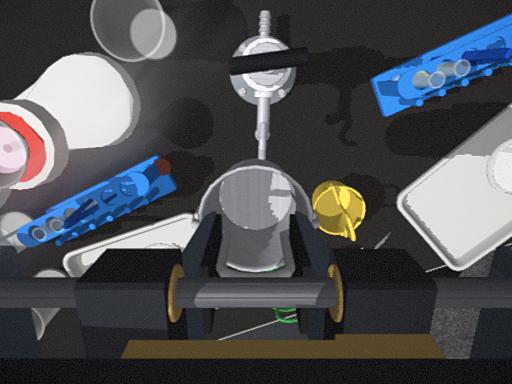

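The bore axis is at about (660.5,115.5), and the spout points along 6.5° towards -x. The cross handle runs along 105.7°, from (230,67) to (307,55) in the image, with its top at 212. I'll turn so the camera faces away from the pump and go to the stand-off position outside the hook.

Request:
send_rows([
  [[0, 0, 0.09, -0.035, -0.007, 0, 1], [0, 0, 0.09, -0.035, -0.007, 0, 1], [0, 0, 0.09, -0.035, -0.007, 0, 1], [0, 0, 0.09, -0.035, -0.007, 0, 1], [0, 0, 0.09, -0.035, -0.007, 0, 1], [0, 0, 0.09, -0.035, -0.007, 0, 1], [0, 0, 0.09, -0.035, -0.007, 0, 1], [0, 0, 0.09, -0.035, -0.007, 0, 1], [0, 0, 0.09, -0.035, -0.007, 0, 1], [0, 0, 0.09, -0.035, -0.007, 0, 1], [0, 0, 0.09, -0.035, -0.007, 0, 1], [0, 0, 0.09, 0, 0, -0.05, 1]],
])

```text
time_s: 10.2
ee_pos: [481.0, 95.4, 311.7]
ee_rot: [179.8, 0.0, 106.0]
force: [0.4, -0.9, -1.9]
gripper_width: 37.2
gripper_force: 25.0
```

Request:
send_rows([
  [[0, 0, 0.09, 0, 0, -0.1, 1], [0, 0, 0.09, 0, 0, -0.1, 1], [0, 0, 0.09, 0, 0, -0.1, 1], [0, 0, 0.09, 0, 0, -0.1, 1], [0, 0, 0.09, 0, 0, -0.1, 1], [0, 0, 0.09, 0, 0, -0.1, 1], [0, 0, 0.09, 0, 0, -0.1, 1], [0, 0, 0.09, 0, 0, -0.1, 1], [0, 0, 0.09, 0, 0, -0.1, 1], [0, 0, 0.09, 0, 0, 0, 1], [0, 0, 0, 0, 0, 0, 1], [0, 0, 0, 0, 0, 0, 1]],
])

```text
time_s: 11.4
ee_pos: [481.7, 95.5, 130.6]
ee_rot: [180.0, 0.1, -173.5]
force: [0.2, -0.0, -1.0]
gripper_width: 36.9
gripper_force: 25.0
```

```bash
python3 - <<'E'
from h import *
np.set_printoptions(precision=1,suppress=True)
p,d,s=snap('scene'); C=cam('scene'); r=optics.place_of('scene','bail_eye'); print([(np.round(x['at']),round(x['conf'],2)) for x in r], 'exp',proj(C,[481.7,95.5,168]),'tip',proj(C,[551.2,103,158]),optics.place_of('scene','hook_tip'))
p2,d2,s=snap('wrist'); Cw=cam('wrist',s)
K,R,t=Cw; v,u=np.mgrid[0:384,0:512]; q=np.stack([(u-K[0,2])/K[0,0]*d2,(v-K[1,2])/K[1,1]*d2,d2],-1)
W=(q-t)@R
ex=np.array([np.cos(np.radians(6.5)),np.sin(np.radians(6.5))])
L=(W[...,:2]-np.array([481.7,95.5]))@np.stack([ex,[-ex[1],ex[0]]],1)
b=(d2>0)&(abs(L[...,1])<12)&(abs(L[...,0])<15)&(W[...,2]>135)&(W[...,2]<185)
if b.any(): print('bail top rel',L[b].mean(0),L[b].min(0),L[b].max(0),W[b][:,2].min(),W[b][:,2].max())
print('hook wrist',[(x['at'],x['conf'],deproj(Cw,d2,x['at'])) for x in optics.place_of('wrist','hook_tip')],'exp',proj(Cw,[551.2,103,158]))
a=cv2.resize(p[110:260,180:330],(600,600)); cv2.imwrite('pics/g.png',np.hstack([a[:,100:500],p2[:, 100:412].repeat(1,0) if 0 else cv2.resize(p2[60:360,156:356],(400,600))])[:,:,::-1])
E
```

```text
[(array([262., 205.]), 0.93), (array([214., 229.]), 0.87), (array([223., 178.]), 0.67)] exp [223.9 177.8] tip [237.9 167.9] [{'at': [239.0, 168.2], 'conf': 0.84}]
bail top rel [-2.7 -0.4] [ -3.9 -12. ] [-1.  11.9] 166.96819821402144 173.28583520220593
hook wrist [] exp [253.5 377.2]
```

View pics/g.png

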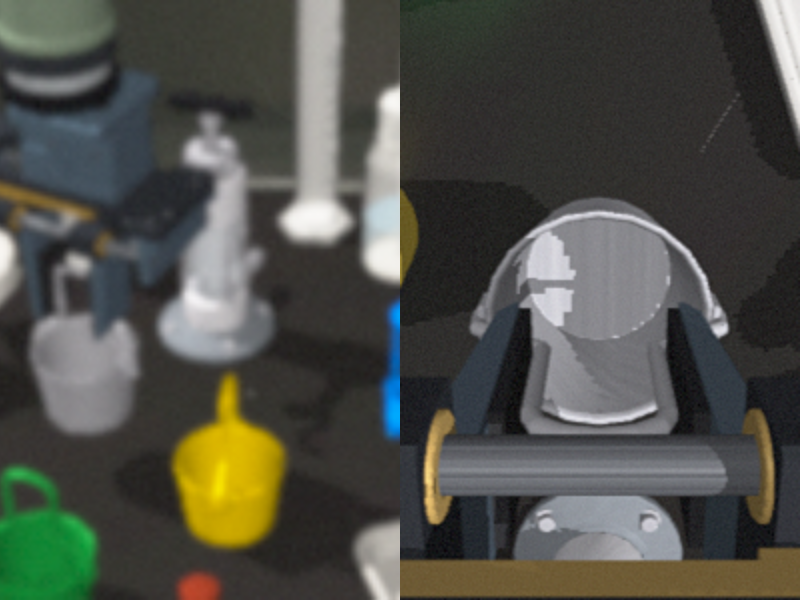

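The bail sits square in the fingers with its eye at about z 168, 10 mm above the hook tip. I'll slide the loop over the hook along the spout direction.

Request:
send_rows([
  [[0, 0, 0, 0.04, 0.004, -0.009, 1], [0, 0, 0, 0.08, 0.009, 0, 1], [0, 0, 0, 0.1, 0.011, 0, 1], [0, 0, 0, 0.1, 0.011, 0, 1], [0, 0, 0, 0.07, 0.008, 0, 1], [0, 0, 0, 0.033, 0.004, 0, 1], [0, 0, 0, 0, 0, 0, 1], [0, 0, 0, 0, 0, 0, 1]],
])

```text
time_s: 12.45
ee_pos: [565.5, 104.7, 127.9]
ee_rot: [180.0, -0.1, -173.4]
force: [0.2, 0.7, -0.8]
gripper_width: 37.2
gripper_force: 25.0
```

Request:
send_rows([
  [[0, 0, 0, 0, 0, -0.05, 1], [0, 0, 0, 0, 0, -0.05, 1], [0, 0, 0, 0, 0, -0.03, 1], [0, 0, 0, 0, 0, 0, 1], [0, 0, 0, 0, 0, 0, 1]],
])

```text
time_s: 12.95
ee_pos: [566.0, 104.8, 101.9]
ee_rot: [180.0, -0.0, -173.3]
force: [0.4, 0.6, -1.1]
gripper_width: 37.0
gripper_force: 25.0
```

Request:
send_rows([
  [[0, 0, 0, 0, 0, -0.008, 1], [0, 0, 0, 0, 0, -0.005, 1], [0, 0, 0, 0, 0, 0, 1], [0, 0, 0, 0, 0, 0, 1]],
])

```text
time_s: 13.35
ee_pos: [566.2, 104.9, 99.7]
ee_rot: [180.0, 0.0, -173.3]
force: [-0.5, 0.6, -1.0]
gripper_width: 37.0
gripper_force: 25.0
```

Request:
send_rows([
  [[0, 0, 0, 0, 0, -0.006, 1], [0, 0, 0, 0, 0, -0.005, 1], [0, 0, 0, 0, 0, 0, 1], [0, 0, 0, 0, 0, 0, 1]],
])

```text
time_s: 13.75
ee_pos: [566.6, 104.9, 98.3]
ee_rot: [180.0, 0.1, -173.4]
force: [-1.2, 1.1, 5.8]
gripper_width: 37.3
gripper_force: 25.0
```

The force has risen by about 7 N, so the bail is resting on the hook at the expected height. I'll release.

Request:
send_rows([
  [[0, 0, 0, 0, 0, 0, 0.1], [0, 0, 0, 0, 0, 0, -0.1], [0, 0, 0, 0, 0, 0, -0.4], [0, 0, 0, 0, 0, 0, -0.5], [0, 0, 0, 0, 0, 0, -0.5], [0, 0, 0, 0, 0, 0, -0.5], [0, 0, 0, 0, 0, 0, -0.5]],
])

```text
time_s: 14.45
ee_pos: [566.1, 104.9, 97.3]
ee_rot: [180.0, -0.0, -173.3]
force: [0.4, 0.4, -0.3]
gripper_width: 68.6
gripper_force: 0.0
```

```bash
python3 - <<'E'
from h import *
s=env.state(); print(s['gripper_width'],s['force'])
p,d,s=snap('scene'); p2,d2,s=snap('wrist')
a=cv2.resize(p[110:260,180:330],(600,600)); cv2.imwrite('pics/h.png',np.hstack([a[:,100:500],cv2.resize(p2[84:384,156:356],(400,600))])[:,:,::-1])
E
```

```text
68.556544242694 [ 0.43419142  0.4183074  -0.33265985]
```

View pics/h.png

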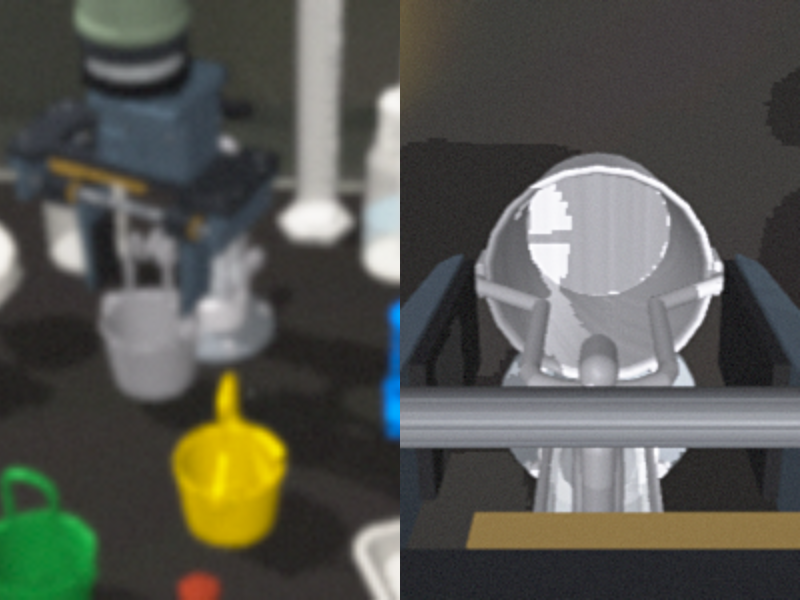

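The pail hangs from the hook: in the right crop the hook tip at (598,360) lies between the bail wires, and the open fingers are clear. I'll go straight up, then over the handle with the yaw turned to 105.7°.

Request:
send_rows([
  [[0, 0, 0, 0, 0, 0.03, -0.5], [0, 0, 0, 0, 0, 0.08, -0.5], [0, 0, 0, 0, 0, 0.15, -0.5], [0, 0, 0, 0, 0, 0.2, -0.5], [0, 0, 0, 0, 0, 0.2, -0.5], [0, 0, 0, 0, 0, 0.2, -0.5], [0, 0, 0, 0, 0, 0.12, -1]],
])

```text
time_s: 15.25
ee_pos: [566.9, 105.0, 297.6]
ee_rot: [180.0, 0.3, -173.3]
force: [-0.1, 0.5, 0.8]
gripper_width: 73.6
gripper_force: 0.0
```

Request:
send_rows([
  [[0, 0, -0.09, 0, 0, 0, -1], [0, 0, -0.09, 0.02, 0.002, 0, -1], [0, 0, -0.09, 0.05, 0.005, 0, -1], [0, 0, -0.09, 0.08, 0.008, 0, -1], [0, 0, -0.09, 0.08, 0.01, 0, -1], [0, 0, -0.09, 0.08, 0.01, 0, -1], [0, 0, -0.09, 0.08, 0.01, 0, -1], [0, 0, -0.09, 0.06, 0.007, 0, -1], [0, 0, -0.09, 0.02, 0.002, 0, -1], [0, 0, -0.09, 0, 0, 0, -1], [0, 0, 0, 0, 0, 0, -1], [0, 0, 0, 0, 0, 0, -1]],
])

```text
time_s: 16.45
ee_pos: [660.0, 115.6, 293.7]
ee_rot: [180.0, 0.0, 105.8]
force: [0.1, 0.7, -0.2]
gripper_width: 91.3
gripper_force: 0.0
```

```bash
cat > hd.py <<'E'
from h import *
np.set_printoptions(precision=2,suppress=True)
p,d,s=snap('wrist'); C=cam('wrist',s); print(s['ee_pos'],s['ee_rot'],s['time_s'],s['force'])
K,R,t=C; v,u=np.mgrid[0:384,0:512]; q=np.stack([(u-K[0,2])/K[0,0]*d,(v-K[1,2])/K[1,1]*d,d],-1)
W=(q-t)@R
h=W[(d>0)&(np.hypot(W[...,0]-660,W[...,1]-115)<45)&(W[...,2]>200)&(W[...,2]<222)]
c=h[:,:2].mean(0); V=np.linalg.svd(h[:,:2]-c,full_matrices=False)[2]; a=(h[:,:2]-c)@V[0]; b=(h[:,:2]-c)@V[1]
mid=c+V[0]*(a.min()+a.max())/2+V[1]*(np.percentile(b,2)+np.percentile(b,98))/2
print('handle',len(h),np.percentile(h[:,2],98),'dir',np.degrees(np.arctan2(V[0,1],V[0,0])),'mid',mid,np.ptp(a),np.ptp(b))
top=h[h[:,2]>np.percentile(h[:,2],70)]; print('top strip',top.mean(0))
print('place',[(np.round(x['at'],1),x['conf'],atz(C,x['at'],205)) for x in optics.place_of('wrist','handle')])
E
python3 hd.py
```

```text
[660.02 115.64 293.66] [179.99   0.   105.82] 16.45 [ 0.13  0.75 -0.24]
handle 1299 213.09622516395646 dir -74.18943852854694 mid [660.71 116.12] 64.16266757171448 13.942953385200774
top strip [660.49 117.48 212.35]
place [(array([259.7, 190.8]), 0.84, array([663.36, 117.96, 205.  ]))]
```

Request:
send_rows([
  [[0, 0, 0, 0.003, 0.002, -0.08, -1], [0, 0, 0, 0, 0, -0.15, -1], [0, 0, 0, 0, 0, -0.15, -1], [0, 0, 0, 0, 0, -0.1, -1], [0, 0, 0, 0, 0, -0.05, -1], [0, 0, 0, 0, 0, 0, -1], [0, 0, 0, 0, 0, 0, -1]],
])

```text
time_s: 17.25
ee_pos: [661.4, 116.2, 188.6]
ee_rot: [179.9, 0.0, 105.7]
force: [1.3, 0.1, -0.2]
gripper_width: 91.0
gripper_force: 0.0
```

```bash
python3 hd.py
```

```text
[661.37 116.15 188.55] [179.88   0.01 105.68] 17.25 [ 1.31  0.14 -0.23]
handle 2758 218.53328862685592 dir -129.3888318674188 mid [651.71 110.6 ] 66.28369209439819 63.2651594059838
top strip [649.58 121.05 213.21]
place [(array([256.4, 253.4]), 0.86, array([661.83, 117.06, 205.  ]))]
```

Request:
send_rows([
  [[0, 0, 0, -0.002, 0, -0.012, 0], [0, 0, 0, 0, 0, 0, 0.2], [0, 0, 0, 0, 0, 0, 0.4], [0, 0, 0, 0, 0, 0, 0.5], [0, 0, 0, 0, 0, 0, 0.55], [0, 0, 0, 0, 0, 0, 0.55], [0, 0, 0, 0, 0, 0, 0.55], [0, 0, 0, 0, 0, 0, 0.55], [0, 0, 0, 0, 0, 0, 0.55], [0, 0, 0, 0, 0, 0, 0.55], [0, 0, 0, 0, 0, 0, 0.55]],
], grip_force=15)

```text
time_s: 18.45
ee_pos: [660.3, 116.1, 185.0]
ee_rot: [180.0, -0.0, 105.7]
force: [0.4, 0.5, -0.1]
gripper_width: 20.3
gripper_force: 0.0
```

```bash
cat > gap.py <<'E'
from h import *
p,d,s=snap('wrist'); print(s['gripper_width'],s['ee_pos'],s['force'])
cv2.imwrite('pics/i.png',cv2.resize(p[150:384,130:382],(756,600))[:,:,::-1])
E
python3 gap.py
```

```text
20.309721358432633 [660.30955363 116.07954777 184.95333406] [ 0.40043114  0.48619533 -0.09121718]
```

View pics/i.png

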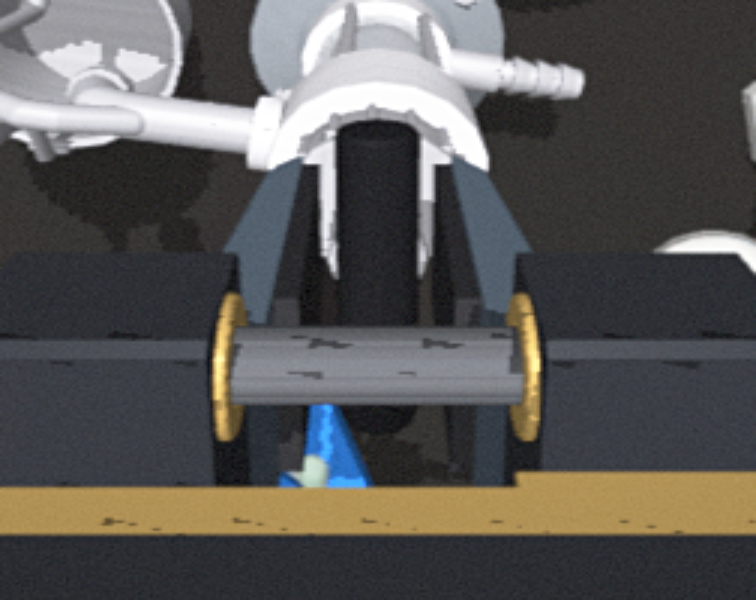

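The bar at (340–418, 200) is well centred between the pads, with near-equal gaps on each side. I'll close.

Request:
send_rows([
  [[0, 0, 0, 0, 0, 0, 0.8], [0, 0, 0, 0, 0, 0, 1], [0, 0, 0, 0, 0, 0, 1], [0, 0, 0, 0, 0, 0, 1]],
], grip_force=20)

```text
time_s: 18.9
ee_pos: [660.4, 116.1, 185.0]
ee_rot: [180.0, 0.0, 105.7]
force: [0.6, 1.5, -0.3]
gripper_width: 13.5
gripper_force: 20.0
```

Request:
send_rows([
  [[0, 0, 0, 0, 0, 0.01, 1], [0, 0, 0, 0, 0, 0.015, 1], [0, 0, 0, 0, 0, 0.015, 1], [0, 0, 0, 0, 0, 0.01, 1], [0, 0, 0, 0, 0, 0, 1], [0, 0, 0, 0, 0, 0, 1]],
])

```text
time_s: 19.5
ee_pos: [660.2, 116.0, 194.9]
ee_rot: [-180.0, -0.0, 105.7]
force: [-0.4, 0.3, -4.6]
gripper_width: 13.6
gripper_force: 20.0
```

Force is the plunger's weight only, about 4 N, with nothing sideways. I'll carry on in steps.

Request:
send_rows([
  [[0, 0, 0, 0, 0, 0.015, 1], [0, 0, 0, 0, 0, 0.025, 1], [0, 0, 0, 0, 0, 0.025, 1], [0, 0, 0, 0, 0, 0.025, 1], [0, 0, 0, 0, 0, 0.025, 1], [0, 0, 0, 0, 0, 0.015, 1], [0, 0, 0, 0, 0, 0, 1], [0, 0, 0, 0, 0, 0, 1]],
])

```text
time_s: 20.3
ee_pos: [660.2, 116.0, 220.9]
ee_rot: [-180.0, -0.0, 105.7]
force: [-0.4, -0.1, -3.4]
gripper_width: 13.9
gripper_force: 20.0
```

Request:
send_rows([
  [[0, 0, 0, 0, 0, 0.015, 1], [0, 0, 0, 0, 0, 0.025, 1], [0, 0, 0, 0, 0, 0.025, 1], [0, 0, 0, 0, 0, 0.025, 1], [0, 0, 0, 0, 0, 0.025, 1], [0, 0, 0, 0, 0, 0.015, 1], [0, 0, 0, 0, 0, 0, 1], [0, 0, 0, 0, 0, 0, 1], [0, 0, 0, 0, 0, 0, 1]],
])

```text
time_s: 21.2
ee_pos: [660.1, 116.0, 246.6]
ee_rot: [-180.0, -0.0, 105.7]
force: [-0.8, -0.8, -3.6]
gripper_width: 13.2
gripper_force: 20.0
```

```bash
python3 - <<'E'
from h import *
np.set_printoptions(precision=1,suppress=True)
p,d,s=snap('scene'); C=cam('scene'); print(s['ee_pos'],s['force'])
for o in ('dose_ring','gland_top','handle','bail_eye','pail'):
    print(o,[(np.round(x['at'],1),round(x['conf'],2)) for x in optics.place_of('scene',o)])
for n,X in dict(ring=[660.5,115.8,174],gland=[660.5,115.8,168],handle=[660.5,115.8,267],eye=[565,104.6,136]).items(): print(n,proj(C,X))
p2,d2,s=snap('wrist'); Cw=cam('wrist',s)
for o in ('dose_ring','gland_top'): print('w',o,[(np.round(x['at'],1),round(x['conf'],2),deproj(Cw,d2,x['at'])) for x in optics.place_of('wrist',o)])
print(proj(Cw,[660.5,115.8,174]),proj(Cw,[660.5,121.8,172]))
cv2.imwrite('pics/j.png',np.hstack([cv2.resize(p[90:240,210:310],(400,600)),cv2.resize(p2[84:384,156:356],(400,600))])[:,:,::-1])
E
```

```text
[660.1 116.  246.6] [-0.8 -0.8 -3.6]
dose_ring [(array([258. , 145.8]), 0.63)]
gland_top [(array([256.3, 148.5]), 0.78)]
handle [(array([228.9, 173.8]), 0.57), (array([258.8, 191.1]), 0.55), (array([255.7, 115. ]), 0.43)]
bail_eye [(array([263.8, 205.1]), 0.7), (array([239.3, 170.5]), 0.68)]
pail [(array([263.7, 239.1]), 0.97), (array([244.9, 203.8]), 0.81), (array([216.2, 259.1]), 0.76)]
ring [257.  144.8]
gland [257.  146.6]
handle [256.1 116.4]
eye [240.9 171.8]
w dose_ring [(array([254., 200.]), 0.83, array([651.4, 146.2, 267.1]))]
w gland_top [(array([255.2, 195.1]), 0.68, array([658.8, 121.8, 183.1]))]
[255.2 199. ] [257.3 191.1]
```

View pics/j.png

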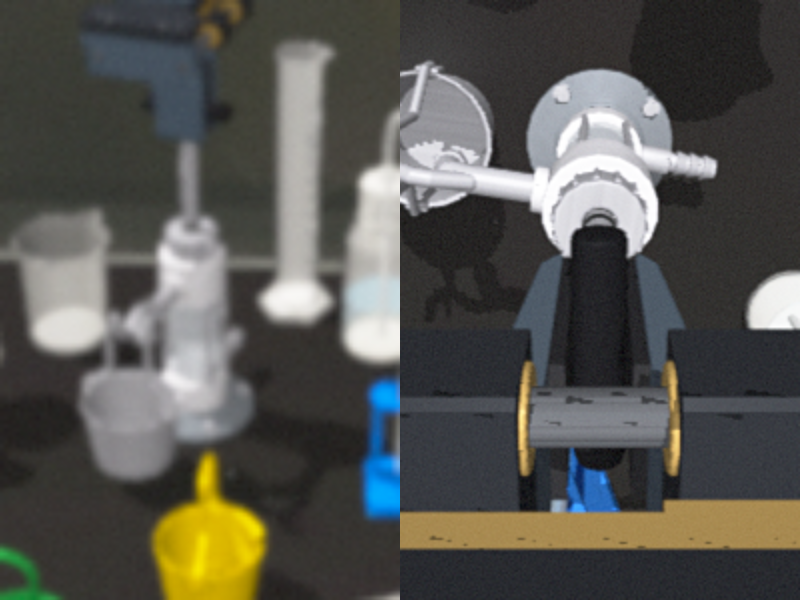

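The dark ring is in view just above the gland nut, at (190,218) in the left crop and (598,218) in the right. That fits the 61.6 mm draw, which puts it about 5.6 mm above the gland. The pail hangs under the spout at (130,420) and the handle is still gripped, so I'm handing in.

```bash
python3 -c "
from workcell import env
print(env.job_done())"
```

```text
the job is handed in; nothing more can be done
None
```

The steel pail hangs freely by its bail on the spout hook, and I handed the job in with the plunger held 61.6 mm up, which puts the dark ring about 5.6 mm above the gland nut; no verdict came back.

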